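Fetch the sleeve from behind the boxes

ROBOT

A 7-joint arm with a two-finger parallel gripper is mounted at the origin on a cart in front of the work surface, level with it; the furniture and walls round the work are solid. World frame = base frame: x ahead of the robot, y to its left, z up, the work surface at z = 0. Lengths are in m, angles in degrees, forces in N, time in s.
With the tool pointing down it reaches from about 0.35 to 0.775 m from the base axis. Payload 3.1 kg.
Tool frame: the origin (TCP) lies on the centre line of the jaws, within the pads' length; the fingertips stand 17 mm ahead of it and the grasp point (between the pads) lies 2 mm behind it (robot.tip_reach is the distance from the TCP to the fingertips, in m); z points along the fingers, y is the line along which they close (so a half turn about z gives the same grasp; the last joint's range is limited). The gripper opens to 85 mm and grips with 20 to 120 N. Pads are 22 mm wide; open, the fingers measure 114 mm over their backs; the gripper's body (76 mm by 85 mm) begins 54 mm behind the grasp point. The pads swing forward as they close: fully open they stand 13 mm farther back than shut.
Start: joints at [61.496, 17.813, 0.802, 86.603, -0.252, 75.585, -1.558], TCP at [0.242, -0.494, 0.226] pointing down, gripper open.
Joint ranges: [-154.91, 154.91], [-16.99, 109.72], [-72.82, 74.43], [7.12, 147.25], [-82.49, 262.49], [11.32, 116.49], [-174.64, 174.64]. Speed limits (degrees/s): [159.86, 159.86, 180, 180, 180, 180, 180].

INTERFACE

Orientations are given as [roll, pitch, yaw] about the fixed x, y, z axes, in that order (R = Rz(yaw) Ry(pitch) Rx(roll)).
In Python, from station import robot, fingers, vision, workorder, recognise gives the robot as it stands. Calls block until the motion is done:
- robot.move_to(position, orientation): joint-space move of the TCP to a pose.
- robot.line_to(position, orientation=None, velocity=0.15, f_stop=None): straight line of the TCP; orientation=None keeps the orientation; velocity is the mean speed in m/s. With f_stop (N) it stops when the force on the tool has changed by that much, and returns True; else False.
- robot.move_j(angles): joint-space move.
- fingers.gripper_to(opening, force=None): opening from 0.0 (shut) to 1.0 (fully open); force is the grip in N (None keeps the last); returns when the fingers have stopped.
- robot.pause(seconds).
- robot.inverse_kinematics(position, orientation): joint angles nearest the present ones, or None.
- vision.grab_frame(name): name is "side" or "top" or "wrist"; returns the picture (400x640x3 uint8, red, green, blue); there is no depth.
- vision.calibration(name): a dict with "mtx" (3x3 intrinsics, pixels), "extrinsics" (4x4, takes a point from world to camera coordinates); the wrist camera has in their place "T_tool_cam" (4x4, takes a point from camera to tool coordinates, whose origin is the TCP and whose axes are the flange's). Camera axes: x right, y up, looking along -z (the intrinsics and any distortion apply to the point x, -y, -z); pixel columns grow to the right and rows downward; lengths in m; the calibration is good to about 2 mm. A picture is of the moment at which its call begins: read the wrist's pose just before it. calibration takes no time and is no camera call.
A pose or a line that the arm cannot do raises robot.PlanningError and nothing moves.
- workorder.close_job(): hands the job in; it is judged then, once.
Trained networks look in the newest picture that a camera, given by its name, has taken for a name from the list of things; names that differ only in an ending like _2 or _b are one class to them, and where a whole thing is asked for, a point or a joint stands for the part that bears it (a point fixed in the world has none). Each returns a list of dicts, best first, with "p" (0 to 1); they miss things now and then, are a little off and sometimes report something else, mostly with a low value. They report only what shows in the picture. A call takes as long as a camera call. They do not tell look-alikes from the thing itself.
- recognise(label, camera): "rect" ([centre column, centre row, width, height] in pixels, round what is visible of it).
Readings, each from a call of its own:
- robot.current_time_s(): time.
- robot.current_joint_positions(): joint angles.
- robot.current_dq(): joint speeds.
- robot.current_joint_torque(): joint torques, N m.
- robot.current_tool_pos(): TCP position.
- robot.current_eef_rot(): TCP orientation.
- robot.current_contact_force(): force on the tool from outside, world axes, zero at the start.
- robot.current_torque(): the same for the moment, N m.
- robot.current_finger_gap(): opening from 0.0 (shut) to 1.0 (fully open).
- robot.current_gripper_force(): force on a finger pad.
Only numpy, scipy, OpenCV 4.12 (cv2) and the standard library are available. Lean on these libraries where they do the work, as an engineer would, in place of code of your own. Each camera call takes 0.05 s, during which the arm holds its last target. There are 200 camera calls.

TASK

The turned sleeve lies at the back of the blue rack, shut in behind two clear boxes. Move both boxes aside onto the black mat, lay the sleeve in the orange inspection cradle, and only then put the two boxes back in the rack, each one just where and as it stood at the start. Leave the glue bottle and the tape roll as they are.

Things in the scene. Friction and masses are not known exactly. Their poses are not given: they have to be found in the camera images.
- orange_box_center (a point): clear lidded box, white lid with an orange label, 57 x 77 x 41 mm (x, y, z), about 120 g. Point: its centre, 20.5 mm above its underside; x along its short side. Starts on one of the rack's two places (which one varies), long side along the rack's y. Grip its upper part across the 57 mm side: the sleeve, 15 mm high, lies 6 mm behind it on the same plate, so keep the fingers above that
- green_box_center (a point): clear lidded box, white lid with a green label, 57 x 77 x 41 mm (x, y, z), about 120 g. Point: its centre, 20.5 mm above its underside; x along its short side. Starts on one of the rack's two places (which one varies), long side along the rack's y. Grip its upper part across the 57 mm side: the sleeve, 15 mm high, lies 6 mm behind it on the same plate, so keep the fingers above that
- sleeve_center (a point): whitish turned metal sleeve, 72 mm long, 15 mm thick, about 60 g, lying on the rack's plate behind the boxes. Point: its centre, 7.5 mm above its underside; x along its length (it does not roll). Grip it across its thickness at mid-length, once the boxes are away; steel pins 12 mm tall stand 3 mm off both its ends
- rack: fixed blue plate, 150 x 200 mm (x, y), top at z = 4 mm, with 12 mm high rims at both sides and the back (+x), open in front. Origin: centre of its underside; x points to the back. White painted outlines at x = -20, y = +46 and -46 mm are the places of the boxes, which stand about 15 mm apart; the sleeve starts at x = +22 mm, y = 0, lying along y
- mat: fixed black rubber mat, 140 x 200 mm (x, y), 3 mm thick, on the bench to one side of the rack (left or right). Origin: centre of its underside. Both boxes fit on it side by side along y with their long sides along y
- cradle_seat (a point): fixed orange cradle on the other side of the rack: base 100 x 56 x 6 mm with two V saddles, each 8 mm thick, 48 mm free between them for fingers. The sleeve lies along x on their flat floors (23 mm wide, 20 mm above the bench) between sloping cheeks 10 mm high (35 mm wide mouth). Point: where the sleeve's centre comes to lie, 27.5 mm above the bench; x along the sleeve
- glue_center (a point): loose pale grey dropper bottle, 29 mm thick, 80 mm tall, standing upright behind the rack; a bystander. The point is 30 mm above its foot
- tape_center (a point): loose roll of brown tape, 100 mm across, 25 mm high, lying flat behind the rack; a bystander. The point is its centre, half-way up
Things that resemble listed ones, but are neither listed nor needed, are in the scene too. Leave any yellow look-alike of the part that bears green_box_center alone.

How it is judged (in metres and radians):
On the way, in this order (a step that is already met when the one before it is completed fails the run):
1. one of the boxes is set down on the mat (((x of orange_box_center in the frame of mat between -0.055 and 0.055 m and y of orange_box_center in the frame of mat between -0.085 and 0.085 m and height (world z) of orange_box_center below 0.03 m and angle between orange_box_center's own z axis and vertical below 0.1 rad and (contact force between orange_box and the fingers below 0.5 N and linear speed of orange_box below 0.02 m/s)) or (x of green_box_center in the frame of mat between -0.055 and 0.055 m and y of green_box_center in the frame of mat between -0.085 and 0.085 m and height (world z) of green_box_center below 0.03 m and angle between green_box_center's own z axis and vertical below 0.1 rad and (contact force between green_box and the fingers below 0.5 N and linear speed of green_box below 0.02 m/s)))), for 0.2 s.
2. both boxes stand on the mat, released (x of orange_box_center in the frame of mat between -0.055 and 0.055 m and y of orange_box_center in the frame of mat between -0.085 and 0.085 m and height (world z) of each of orange_box_center, green_box_center below 0.03 m and angle between each of orange_box_center, green_box_center's own z axis and vertical below 0.1 rad and contact force between each of orange_box, green_box and the fingers below 0.5 N and linear speed of each of orange_box, green_box below 0.02 m/s and x of green_box_center in the frame of mat between -0.055 and 0.055 m and y of green_box_center in the frame of mat between -0.085 and 0.085 m), for 0.2 s.
3. the sleeve lies in the cradle, released, while both boxes are still on the mat (all of step 2 and horizontal distance between sleeve_center and cradle_seat below 0.01 m and z of sleeve_center in the frame of cradle_seat between -0.005 and 0.005 m and angle between the x axis of sleeve_center and the x axis of cradle_seat, either way round below 0.2 rad and contact force between sleeve and the fingers below 0.5 N and linear speed of sleeve below 0.02 m/s), for 0.2 s.
At the end, for the whole second after the job is handed in: The sleeve rests in the cradle (centre within 10 mm of the seat sideways and 5 mm in height, along the cradle within 0.2 rad); each box stands upright in the rack within 14 mm of where it stood at the start and within 0.17 rad of the rack's direction; all are released and at rest (horizontal distance between sleeve_center and cradle_seat below 0.01 m and z of sleeve_center in the frame of cradle_seat between -0.005 and 0.005 m and angle between the x axis of sleeve_center and the x axis of cradle_seat, either way round below 0.2 rad and contact force between each of sleeve, orange_box, green_box and the fingers below 0.5 N and linear speed of each of sleeve, orange_box, green_box below 0.02 m/s and distance of each of orange_box_center, green_box_center from where it was at the start of the episode below 0.014 m and angle between each of orange_box_center, green_box_center's own z axis and vertical below 0.1 rad and angle between the y axis of each of orange_box_center, green_box_center and the y axis of rack, either way round below 0.17 rad); the robot touches nothing.
It fails at once if the glue bottle or the tape roll is moved by more than 25 mm (distance of any of glue_center, tape_center from where it was at the start of the episode above 0.025 m).
It fails at once if a box is tipped by more than 0.6 rad (angle between any of orange_box_center, green_box_center's own z axis and vertical above 0.6 rad).
It also fails if it takes over 112 s, if anything falls off the work surface, if the arm or the gripper's body presses on something with over 40 N, if the wrist force passes 120 N, or if a joint passes its speed limit or range.

## Working session

There is one attempt and no reset: what is moved stays moved. The work goes in short steps, each a Python script; the robot and the scene stay as the last script left them, time stands still between calls to the robot, and variables do not carry over. Pictures are saved under pics/ and viewed, at most 14 in all, crops included, and the job is handed in when it is done.

```bash
mkdir -p pics; ls; cat > h.py <<'E'
import numpy as np, cv2
from station import robot, fingers, vision, workorder, recognise
def save(cam,name):
    im=vision.grab_frame(cam); cv2.imwrite(f'pics/{name}.png',im[:,:,::-1]); return im
def ext(cam,pose=None):
    c=vision.calibration(cam)
    if cam!='wrist': return c['mtx'],np.array(c['extrinsics']),c
    from scipy.spatial.transform import Rotation as R
    T=np.eye(4);T[:3,3]=pose[0];T[:3,:3]=R.from_euler('xyz',pose[1],degrees=True).as_matrix()
    return c['mtx'],np.linalg.inv(T@np.array(c['T_tool_cam'])),c
def unproj(cam,px,z,pose=None):
    K,E,c=ext(cam,pose); K=np.array(K,float)
    d=np.array(c.get('dist',np.zeros(5)),float)
    n=cv2.undistortPoints(np.array(px,float).reshape(-1,1,2),K,d).reshape(-1,2)
    r=np.c_[n[:,0],-n[:,1],-np.ones(len(n))]@E[:3,:3]   # R^T r
    o=-E[:3,:3].T@E[:3,3]
    return o+r*((z-o[2])/r[:,2])[:,None]
def proj(cam,P,pose=None):
    K,E,c=ext(cam,pose);P=np.atleast_2d(P)@E[:3,:3].T+E[:3,3]
    q=P*[1,-1,-1];d=np.array(c.get('dist',np.zeros(5)),float)
    return cv2.projectPoints(q,np.zeros(3),np.zeros(3),np.array(K,float),d)[0].reshape(-1,2)
E
python3 - <<'E'
from h import *
for c in('top','side','wrist'):
    k=vision.calibration(c); print(c,{a:np.round(b,3).tolist() if not isinstance(b,str) else b for a,b in k.items()})
save('top','top0')
for l in('orange_box_center','green_box_center','sleeve_center','rack','mat','cradle_seat','glue_center','tape_center'):
    for d in recognise(l,'top')[:3]: print(l,np.round(d['rect']),round(d['p'],2))
save('side','side0')
E
```

```text
pics
top {'mtx': [[450.893, 0.0, 322.117], [0.0, 450.893, 185.36], [0.0, 0.0, 1.0]], 'extrinsics': [[0.027, -0.999, -0.019, -0.003], [0.99, 0.024, 0.14, -0.605], [-0.139, -0.023, 0.99, -1.092], [0.0, 0.0, 0.0, 1.0]]}
side {'mtx': [[486.802, 0.0, 325.057], [0.0, 486.802, 203.171], [0.0, 0.0, 1.0]], 'extrinsics': [[0.996, -0.083, -0.014, -0.576], [0.05, 0.446, 0.894, -0.089], [-0.068, -0.891, 0.448, -1.122], [0.0, 0.0, 0.0, 1.0]]}
wrist {'mtx': [[322.901, 0.0, 319.758], [0.0, 322.901, 198.852], [0.0, 0.0, 1.0]], 'T_tool_cam': [[-0.001, 0.95, 0.311, 0.081], [1.0, 0.001, 0.001, 0.0], [0.001, 0.311, -0.95, -0.148], [0.0, 0.0, 0.0, 1.0]]}
orange_box_center [360. 228.  34.  24.] 0.78
green_box_center [261. 259.  34.  27.] 0.65
green_box_center [322. 230.  31.  28.] 0.6
sleeve_center [341. 213.  30.   7.] 0.7
rack [340. 222.  79.  58.] 0.72
mat [448. 251.  82.  61.] 0.94
cradle_seat [202. 217.  30.  37.] 0.89
glue_center [367. 130.   9.  12.] 0.69
tape_center [269. 126.  41.  39.] 0.98
```

View pics/top0.png

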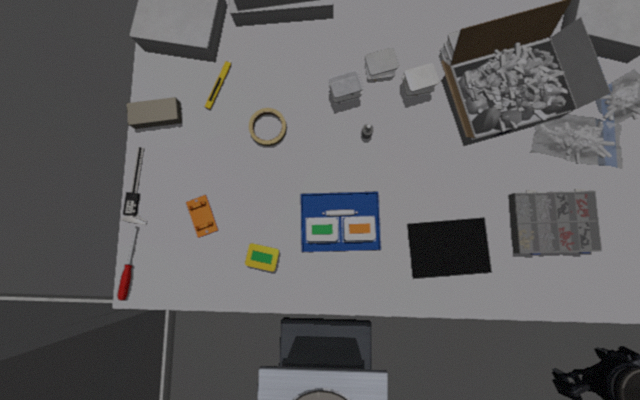

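View pics/side0.png

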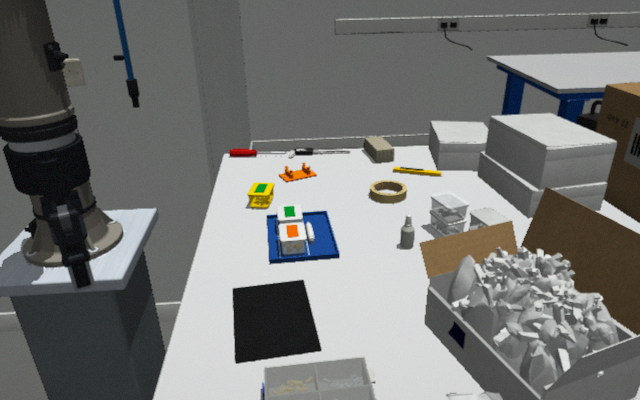

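The top picture shows the blue rack at (340,222), the green-labelled box at (322,230), the orange-labelled box at (360,229) and the sleeve behind them at (340,212). The mat is at (449,248) and the cradle at (202,216), with the tape at (267,127) and the glue at (367,130). Two things could be the green box: (322,230), which has a white lid and stands in the rack, and (262,258), which is yellow and outside it. The rack one fits the description. Next I'll segment to measure poses and confirm it in a crop.

```bash
python3 - <<'E'
from h import *
im=cv2.imread('pics/top0.png')
hsv=cv2.cvtColor(im,cv2.COLOR_BGR2HSV)
def seg(name,mask,roi,z):
    x0,y0,x1,y1=roi; m=np.zeros(mask.shape,np.uint8); m[y0:y1,x0:x1]=mask[y0:y1,x0:x1]*255
    pts=np.argwhere(m)[:,::-1].astype(float)
    # hull on plane z, min area rect in world
    hull=cv2.convexHull(pts.astype(np.float32)).reshape(-1,2)
    W=unproj('top',hull,z)[:,:2]
    r=cv2.minAreaRect((W*1000).astype(np.float32)); print(name,np.round(r[0],1),np.round(r[1],1),round(r[2],1), 'centroid',np.round(unproj('top',[pts.mean(0)],z)[0]*1000,1))
H,S,V=hsv[...,0],hsv[...,1],hsv[...,2]
seg('rack',(H>100)&(H<130)&(S>120),(290,180,392,262),.01)
seg('mat',V<40,(400,210,500,285),.003)
seg('cradle',(H<20)&(S>130),(180,190,225,242),.006)
seg('green',(H>45)&(H<85)&(S>120),(303,215,342,245),.041+.004)
seg('orange',(H<20)&(S>130),(343,215,380,245),.041+.004)
seg('greenlid',(S<60)&(V>110),(303,217,342,245),.045)
seg('orangelid',(S<60)&(V>110),(342,217,380,245),.045)
seg('sleeve',(S<70)&(V>100),(315,207,365,217),.0115)
seg('glue',(V<105),(355,118,378,142),.03)
crop=cv2.resize(im[180:280,185:385],None,fx=4,fy=4,interpolation=cv2.INTER_CUBIC); cv2.imwrite('pics/crop0.png',crop)
E
```

```text
rack [518.2 -34.9] [146.9 197.5] 3.1 centroid [529.6 -34.3  10. ]
mat [ 458.6 -311.8] [135.7 194.7] 6.1 centroid [ 458.  -312.1    3. ]
cradle [523.7 323.1] [97.7 53.6] 22.1 centroid [523.3 323.2   6. ]
green [495.6  11. ] [19.8 47.1] 1.5 centroid [495.6   9.9  45. ]
orange [500.5 -82.9] [19.7 47.1] 1.5 centroid [500.  -83.2  45. ]
greenlid [497.    9.9] [56.8 79.5] 1.5 centroid [496.7  10.4  45. ]
orangelid [498.2 -85.7] [59.2 91.7] 1.4 centroid [500.8 -81.9  45. ]
sleeve [542.1 -42.6] [107.7  17.7] 86.9 centroid [541.2 -38.4  11.5]
glue [746.1 -98.2] [42.5 28.4] 0.6 centroid [745.  -97.7  30. ]
```

View pics/crop0.png

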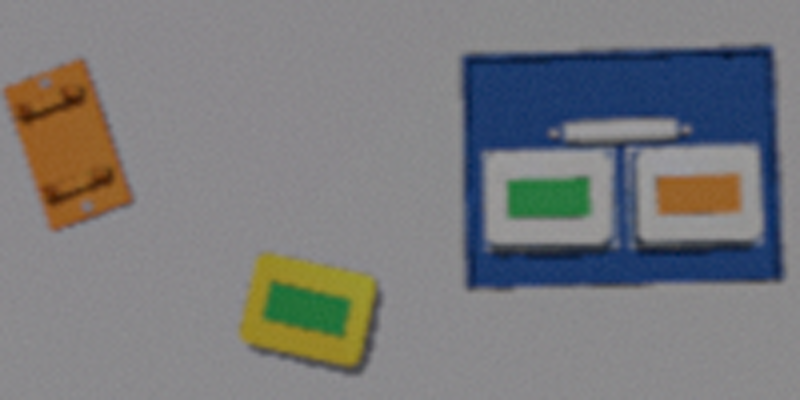

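The crop confirms it: the white-lidded green box is on the rack's +y place and the orange one on its −y place. The yellow look-alike, at crop (308,312), stands apart from the rack. Rack yaw is about 3° and cradle yaw about 22°, and the measured sizes agree with those given. Next I go above the rack for one close look.

```bash
cat >> h.py <<'E'
def pose(): return np.array(robot.current_tool_pos()),np.array(robot.current_eef_rot())
E
python3 - <<'E'
from h import *
print(robot.current_time_s(),robot.tip_reach,robot.current_eef_rot())
for yaw in(93,-87):
  for p in([.518,-.035,.2],[.5,-.083,.044],[.459,-.36,.2]):
    q=robot.inverse_kinematics(p,[180,0,yaw]); print(yaw,p,None if q is None else np.round(q,1))
for yaw in(22,-158):
    q=robot.inverse_kinematics([.524,.323,.04],[180,0,yaw]); print(yaw,None if q is None else np.round(q,1))
robot.move_to([.51,-.035,.22],[180,0,93])
t=robot.current_time_s();P=pose();save('wrist','w1');print(t,P)
for l in('orange_box_center','green_box_center','sleeve_center','rack'):
    for d in recognise(l,'wrist')[:3]: print(l,np.round(d['rect']),round(d['p'],2))
np.save('P1.npy',np.array(P))
E
```

```text
0.5 0.017 [-1.79997128e+02  1.03497165e-03  2.61234365e+01]
93 [0.518, -0.035, 0.2] [ 29.4  18.5 -35.2  92.8  11.1  72.2  -4.8]
93 [0.5, -0.083, 0.044] [ 30.8  26.6 -30.1 106.   16.6  51.8  -4.1]
93 [0.459, -0.36, 0.2] [ 47.9  23.5 -16.3  83.1   6.7  74.3  34.1]
-87 [0.518, -0.035, 0.2] [ -45.2   24.6   64.7   95.5  -23.    74.7 -153.2]
-87 [0.5, -0.083, 0.044] [  10.    23.4   -3.2  106.8    1.7   49.8 -171. ]
-87 [0.459, -0.36, 0.2] [  28.4   22.6   11.3   84.    -4.5   73.8 -136.9]
22 [  -6.9   41.   -41.1   88.    29.2   62.1 -122.9]
-158 [  3.5  50.7 -62.5  87.6  46.6  70.7  45.6]
2.425 (array([ 0.50995517, -0.03718547,  0.21979544]), array([-1.79972552e+02,  5.82421460e-02,  9.27902717e+01]))
green_box_center [307. 129.  60.  82.] 0.94
green_box_center [243.   3.  27.   6.] 0.62
sleeve_center [347. 166.  19.  65.] 0.68
rack [330. 157. 142. 181.] 0.91
```

View pics/w1.png

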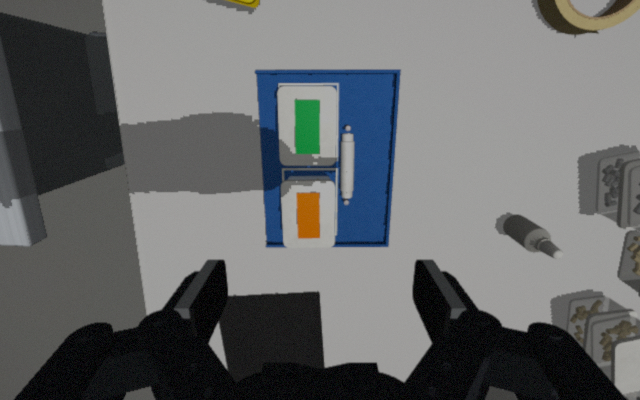

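The wrist view shows the green label at (307,127), the orange label at (308,215), the sleeve at (347,166) with pins at (348,128) and (346,203), and the rack corners at about (257,71), (399,70), (388,246) and (266,247).

```bash
python3 - <<'E'
from h import *
P=np.load('P1.npy'); im=cv2.imread('pics/w1.png'); hsv=cv2.cvtColor(im,cv2.COLOR_BGR2HSV);H,S,V=[hsv[...,i] for i in range(3)]
def seg(name,mask,roi,z):
    x0,y0,x1,y1=roi; m=np.zeros(mask.shape,np.uint8); m[y0:y1,x0:x1]=mask[y0:y1,x0:x1]*255
    m=cv2.morphologyEx(m,cv2.MORPH_OPEN,np.ones((3,3)))
    pts=np.argwhere(m)[:,::-1]; hull=cv2.convexHull(pts.astype(np.float32)).reshape(-1,2)
    r=cv2.minAreaRect((unproj('wrist',hull,z,P)[:,:2]*1000).astype(np.float32)); print(name,[np.round(a,1) for a in r])
seg('green',(H>45)&(H<85)&(S>120),(285,90,335,160),.045)
seg('orange',(H<22)&(S>130),(285,185,335,243),.045)
seg('rack',(H>100)&(H<130)&(S>110),(240,60,410,255),.010)
seg('sleeve',(S<70)&(V>110),(340,134,358,198),.0115)
g=(np.array([[258,71],[399,70],[389,246],[266,247]]))
print(np.round(unproj('wrist',g,.016,P)*1000,1))
E
```

```text
green [array([495.6,  10.5]), array([22.3, 51. ]), np.float64(2.6)]
orange [array([500.2, -82.2]), array([23.7, 50.4]), np.float64(2.8)]
rack [array([519.1, -34.4]), array([148.3, 201. ]), np.float64(2.9)]
sleeve [array([542.3, -34. ]), array([13.2, 72.3]), np.float64(4.0)]
[[ 443.3   61.1   16. ]
 [ 586.2   68.9   16. ]
 [ 598.6 -128.1   16. ]
 [ 450.6 -136.5   16. ]]
```

```bash
cat >> h.py <<'E'
ZG=.045; RY=2.8; MC=np.array([.4586,-.3118]); MY=6.1
def mat(x,y):
    a=np.radians(MY); return MC+[x*np.cos(a)-y*np.sin(a), x*np.sin(a)+y*np.cos(a)]
def O(yaw): return [180,0,yaw]
BOX={'orange':((.5002,-.0826),mat(0,-.046)),'green':((.4956,.0103),mat(0,.046))}
def pick(xy,yaw,z,op=1.0,force=40,hi=.16):
    robot.move_to([*xy,hi],O(yaw)); fingers.gripper_to(op)
    robot.line_to([*xy,z+.03],O(yaw),velocity=.2)
    hit=robot.line_to([*xy,z],velocity=.06,f_stop=6); robot.pause(.1)
    p=pose(); fingers.gripper_to(0.0,force=force)
    print('pick at',np.round(p[0],4),'hit',hit,'gap',robot.current_finger_gap(),'F',robot.current_gripper_force())
    robot.line_to([*xy,hi],velocity=.2)
    print(' lifted gap',robot.current_finger_gap(),'F',robot.current_gripper_force())
def place(xy,yaw,z,op=1.0,hi=.16):
    robot.move_to([*xy,hi],O(yaw)); robot.pause(.1)
    robot.line_to([*xy,z+.02],O(yaw),velocity=.2); robot.pause(.1)
    hit=robot.line_to([*xy,z-.003],velocity=.03,f_stop=4)
    p=pose(); fingers.gripper_to(op)
    print('placed at',np.round(p[0],4),'hit',hit); robot.pause(.1)
    robot.line_to([*xy,hi],velocity=.2)
    print(' t',robot.current_time_s())
E
python3 - <<'E'
from h import *
r,m=BOX['orange']
pick(r,90+RY,ZG); place(m,90+MY,ZG-.001)
P=pose();save('wrist','w2')
E
```

```text
pick at [ 0.5006 -0.0826  0.0453] hit False gap 0.0032608614943414045 F 0.0
 lifted gap 0.0016549259392264007 F 0.0
placed at [ 0.4637 -0.3576  0.0411] hit False
 t 10.5667
```

View pics/w2.png

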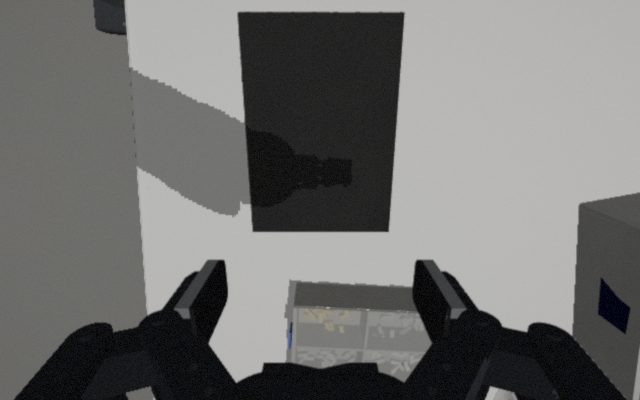

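The mat is empty: the fingers shut completely, so the grip missed, and the open pads must sit too high. I'll check the state of the box before going lower.

```bash
python3 - <<'E'
from h import *
robot.move_to([.50,-.06,.20],O(92.8)); robot.pause(.2)
P=pose();save('wrist','w3');np.save('P3.npy',np.array(P))
im=cv2.imread('pics/w3.png'); hsv=cv2.cvtColor(im,cv2.COLOR_BGR2HSV);H,S,V=[hsv[...,i] for i in range(3)]
for n,mk in(('green',(H>45)&(H<85)&(S>120)),('orange',(H<14)&(S>130))):
    m=cv2.morphologyEx((mk*255).astype(np.uint8),cv2.MORPH_OPEN,np.ones((3,3)))
    k,_,st,c=cv2.connectedComponentsWithStats(m)
    for i in range(1,k):
        if st[i,4]>200:
            pts=np.argwhere(_==i)[:,::-1].astype(np.float32)
            r=cv2.minAreaRect((unproj('wrist',cv2.convexHull(pts).reshape(-1,2),.045,P)[:,:2]*1000).astype(np.float32)); print(n,c[i],[np.round(a,1) for a in r])
E
```

```text
green [318.00785855 101.15717092] [array([495.8,  10.4]), array([23. , 51.1]), np.float64(1.9)]
```

View pics/w3.png

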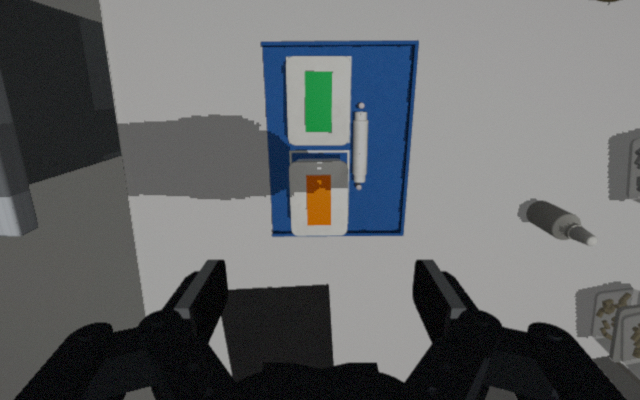

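The boxes are unmoved: green label at (318,101), orange at (319,200), sleeve at (360,148), and nothing else has shifted. I'll repeat the grip lower and watch the TCP, gap and force as the fingers close in stages.

```bash
python3 - <<'E'
from h import *
P=np.load('P3.npy')
im=cv2.imread('pics/w3.png'); hsv=cv2.cvtColor(im,cv2.COLOR_BGR2HSV);H,S,V=[hsv[...,i] for i in range(3)]
m=((H<25)&(S>130)*(V>60)).astype(np.uint8); m[:150]=0;m[245:]=0;m[:,:280]=0;m[:,360:]=0
pts=np.argwhere(m)[:,::-1].astype(np.float32)
print([np.round(a,1) for a in cv2.minAreaRect((unproj('wrist',cv2.convexHull(pts).reshape(-1,2),.045,P)[:,:2]*1000).astype(np.float32))])
xy=(.5002,-.0826)
robot.move_to([*xy,.1],O(92.8)); robot.pause(.2)
print('stop',robot.line_to([*xy,.038],velocity=.08,f_stop=6)); robot.pause(.1); print(pose()[0])
for g in(.8,.72,.66,.62):
    fingers.gripper_to(g,force=40); print(g,robot.current_finger_gap(),robot.current_gripper_force(),np.round(robot.current_contact_force(),1),np.round(pose()[0],4))
save('wrist','w4')
E
```

```text
[array([500.2, -82.1]), array([23.1, 51.2]), np.float64(3.1)]
stop False
[ 0.50087501 -0.08263928  0.03863101]
0.8 0.7969952398344884 0.0 [-0.3 -0.3  0.7] [ 0.5003 -0.0826  0.0382]
0.72 0.722860714177949 0.0 [-1.4 -0.5  0.3] [ 0.5002 -0.0826  0.038 ]
0.66 0.6606260969229768 0.0 [ 0.5 -0.3  0.5] [ 0.5002 -0.0826  0.038 ]
0.62 0.6200040257359934 0.0 [ 0.3 -0.   0.3] [ 0.5002 -0.0826  0.038 ]
```

View pics/w4.png

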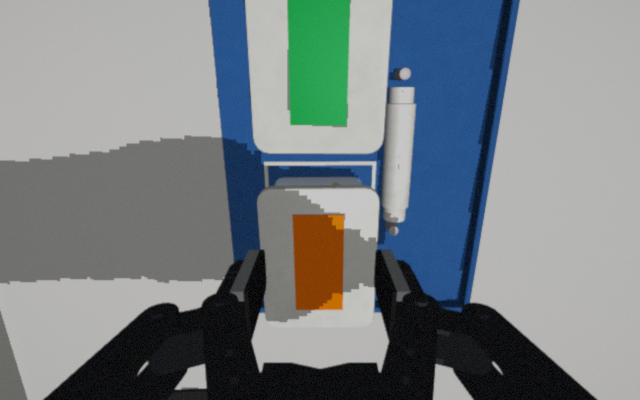

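The fingers stand either side of the orange lid, at columns 258 and 378 around row 290, just short of contact. I'll close further.

```bash
python3 - <<'E'
from h import *
for g in(.58,.54,.5):
    fingers.gripper_to(g,force=40); print(g,robot.current_finger_gap(),robot.current_gripper_force(),np.round(robot.current_contact_force(),1),np.round(pose()[0],4))
    if robot.current_gripper_force()>5: break
fingers.gripper_to(0.,force=40)
print(robot.current_finger_gap(),robot.current_gripper_force(),robot.current_time_s())
E
```

```text
0.58 0.5812797010380327 0.0 [ 0.4 -0.4  0.3] [ 0.5002 -0.0826  0.038 ]
0.54 0.5387528738720594 0.0 [ 1.7  0.3 -0.3] [ 0.5002 -0.0826  0.038 ]
0.5 0.5018449167725021 0.0 [-0.   0.7  0.2] [ 0.5002 -0.0826  0.038 ]
0.001922767861286353 4.26628548942972 15.925
```

```bash
python3 - <<'E'
from h import *
a=save('wrist','w5'); s=save('side','s5')
print(pose(),robot.current_finger_gap())
c=cv2.resize(s[180:280,200:350],(600,400),interpolation=cv2.INTER_CUBIC)
w=cv2.resize(a[150:400,180:460],(448,400))
cv2.imwrite('pics/c5.png',np.hstack([cv2.resize(c,(400,267)),cv2.resize(w,(299,267))])[:,:,::-1])
E
```

```text
(array([ 0.50135177, -0.08272518,  0.03965835]), array([1.79871890e+02, 6.14868990e-02, 9.28019816e+01])) 0.005745187514632974
```

View pics/c5.png

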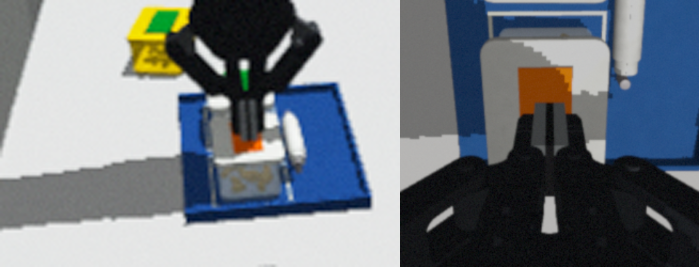

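The fingers have shut on top of the lid, so the tips don't reach as far ahead of the TCP as stated. I'll probe the bare bench with the fingers shut to learn the true tip reach.

```bash
python3 - <<'E'
from h import *
robot.line_to([.5002,-.0826,.12],velocity=.2)
robot.move_to([.5,-.172,.08],O(92.8)); robot.pause(.2)
print('f0',np.round(robot.current_contact_force(),1),pose()[0])
print(robot.line_to([.5,-.172,.03],velocity=.1,f_stop=5),pose()[0])
print(robot.line_to([.5,-.172,-.004],velocity=.02,f_stop=4),pose()[0],np.round(robot.current_contact_force(),1))
robot.line_to([.5,-.172,.06]); print(robot.current_time_s())
E
```

```text
f0 [ 0.1 -0.8  0.1] [ 0.5002235  -0.1702075   0.07985611]
False [ 0.50044826 -0.1718256   0.03031662]
False [ 0.50009574 -0.17204985 -0.003867  ] [ 0.3 -0.4 -0.3]
20.3333
```

```bash
python3 - <<'E'
from h import *
print(robot.line_to([.5,-.172,.0],velocity=.1,f_stop=6))
print(robot.line_to([.5,-.172,-.026],velocity=.02,f_stop=4),pose()[0],np.round(robot.current_contact_force(),1))
robot.line_to([.5,-.172,.06],velocity=.2); print(robot.current_time_s(),robot.tip_reach)
E
```

```text
False
True [ 0.50033954 -0.17218346 -0.00514682] [-0.1  0.2  4.8]
22.1083 0.017
```

The tips touch the bench at a reported TCP z of −5 mm. The true shut-tip reach is therefore −5 mm, not +17 mm, so I'll shift all my heights down by 22 mm.

```bash
sed -i 's/^ZG=.045/ZG=.014/; s/hi=.16/hi=.11/' h.py; sed -i "s/^    robot.line_to(\[\*xy,hi\],velocity=.2)\$/&/; s/^    print('pick at'.*/&\n    assert robot.current_finger_gap()>.08/" h.py
python3 - <<'E'
from h import *
r,m=BOX['orange']
pick(r,90+RY,ZG); print(pose()[0])
place(m,90+MY,ZG-.001)
a=save('wrist','w6')
E
```

```text
pick at [ 0.5006 -0.0826  0.0143] hit False gap 0.6604292590124857 F 44.56498324871063
 lifted gap 0.6563629635607805 F 44.20333206653595
[ 0.49898747 -0.08276971  0.10888836]
placed at [ 0.4632 -0.3575  0.0135] hit True
 t 29.2
```

View pics/w6.png

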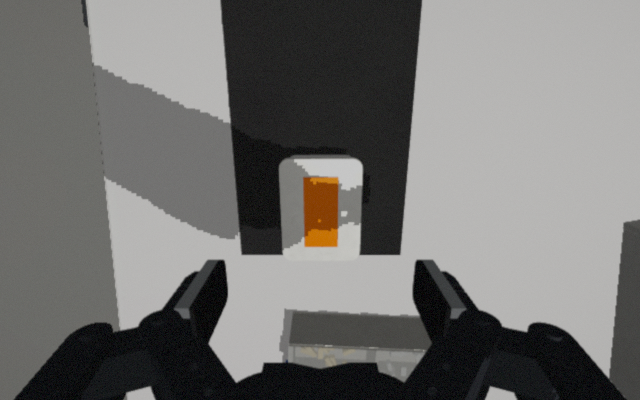

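The orange box stands upright on the mat, label at (320,212), with the mat's end edge at row 254. Next is the green box.

```bash
python3 - <<'E'
from h import *
r,m=BOX['green']
pick(r,90+RY,ZG); place(m,90+MY,ZG-.001)
# look at sleeve from above
robot.move_to([.541,-.034,.12],O(92.8)); robot.pause(.15)
P=pose(); save('wrist','w7')
im=cv2.imread('pics/w7.png'); hsv=cv2.cvtColor(im,cv2.COLOR_BGR2HSV);H,S,V=[hsv[...,i] for i in range(3)]
d=[x for x in recognise('sleeve_center','wrist')]; print(d[:2],P)
c=proj('wrist',[[.541,-.034,.0115]],P)[0]; print('expected px',c)
x,y,w,h=d[0]['rect']; m=np.zeros(S.shape,np.uint8); y0,y1,x0,x1=[int(v) for v in(y-h/2-4,y+h/2+4,x-w/2-4,x+w/2+4)]
m[y0:y1,x0:x1]=((S<90)&(V>60))[y0:y1,x0:x1]; m=cv2.morphologyEx(m,cv2.MORPH_OPEN,np.ones((11,11)))
hull=cv2.convexHull(np.argwhere(m)[:,::-1].astype(np.float32)).reshape(-1,2)
print(cv2.minAreaRect((unproj('wrist',hull,.0115,P)[:,:2]*1000).astype(np.float32)),robot.current_time_s())
E
```

```text
pick at [0.496  0.0104 0.0143] hit False gap 0.6595942936632171 F 44.49804246425629
 lifted gap 0.656647550112888 F 44.116612672805786
placed at [ 0.4534 -0.266   0.0135] hit True
 t 36.6833
[{'rect': [317.9, 190.1, 20.0, 89.4], 'p': 0.79}] (array([ 0.54052747, -0.03693144,  0.11939855]), array([-1.79924320e+02,  6.93659326e-02,  9.25470087e+01]))
expected px [319.52640748 191.10222974]
((541.07666015625, -34.177589416503906), (15.322307586669922, 73.57931518554688), 3.4513607025146484) 37.9083
```

View pics/w7.png

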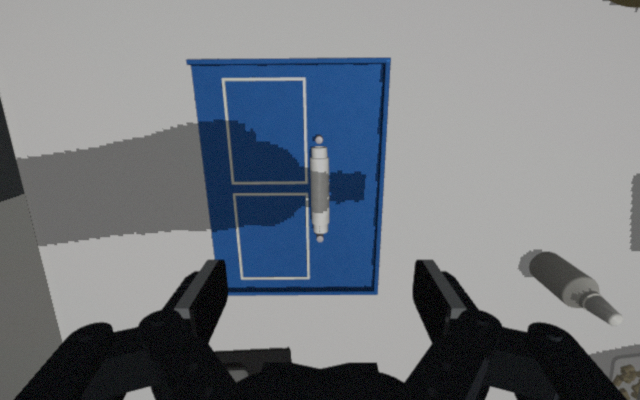

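The rack is now clear of boxes. The sleeve is at (318,190) with pins at (319,139) and (320,239), measured at (541.1, −34.2) mm with a 15 × 73 mm footprint, as it should be. I'll pick it up and look at the cradle from above.

```bash
python3 - <<'E'
from h import *
fingers.gripper_to(.5)
pick((.5411,-.0342),90+RY,.0005,op=.5,force=40,hi=.12)
best=None
q0=np.array(robot.current_joint_positions())
for y in(22.1,-157.9):
    q=robot.inverse_kinematics([.5237,.3231,.13],O(y)); print(y,None if q is None else np.round(np.array(q)-q0,0))
    if q is not None and (best is None or abs(np.array(q)-q0).max()<best[0]): best=(abs(np.array(q)-q0).max(),y)
y=best[1]; robot.move_to([.5237,.3231,.13],O(y)); robot.pause(.3)
P=pose(); save('wrist','w8'); print(y,P,robot.current_time_s(),robot.current_finger_gap()); np.save('P8.npy',np.array(P))
im=cv2.imread('pics/w8.png'); hsv=cv2.cvtColor(im,cv2.COLOR_BGR2HSV);H,S,V=[hsv[...,i] for i in range(3)]
m=((H<22)&(S>130)&(V>50)).astype(np.uint8); m=cv2.morphologyEx(m,cv2.MORPH_OPEN,np.ones((3,3)))
k,lab,st,c=cv2.connectedComponentsWithStats(m)
for i in range(1,k):
    if st[i,4]>150:
        hull=cv2.convexHull(np.argwhere(lab==i)[:,::-1].astype(np.float32)).reshape(-1,2)
        print(st[i],cv2.minAreaRect((unproj('wrist',hull,.006,P)[:,:2]*1000).astype(np.float32)))
E
```

```text
pick at [ 0.5415 -0.0341  0.0008] hit False gap 0.16162147984808709 F 41.39393985271454
 lifted gap 0.16181057133850363 F 41.074989438056946
22.1 [ -45.    5.   11.  -13.   -3.    5. -102.]
-157.9 [-27.  16. -23. -14.  20.  13.  62.]
-157.9 (array([0.52426306, 0.32216196, 0.1300119 ]), array([-1.79965299e+02,  7.08889859e-03, -1.58001900e+02])) 43.0167 0.1644723378746032
[ 579   45   61   86 1576] ((361.9897766113281, 511.527587890625), (28.8020076751709, 67.01349639892578), 80.16275024414062)
[ 289  131   66  109 5346] ((523.8292236328125, 323.8553161621094), (98.58259582519531, 55.039974212646484), 22.261991500854492)
```

View pics/w8.png

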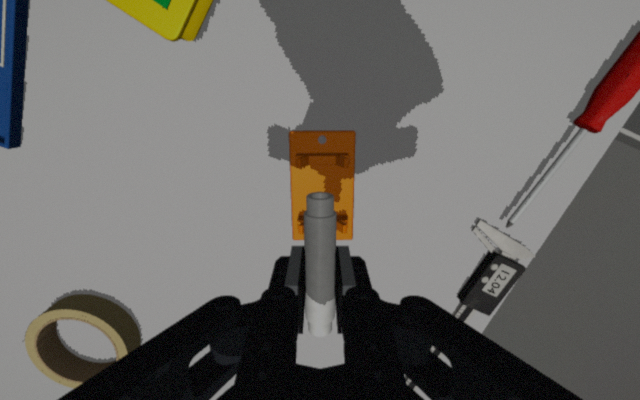

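The cradle base is at (322,185) in the picture, measured at (523.8, 323.7) mm with yaw 22.2° and 98.6 × 55 mm, matching the top view. The sleeve is held between the fingers along the picture's vertical, with ends at rows 195 and 335. I'll lay it in.

```bash
python3 - <<'E'
from h import *
place((.5238,.3236),-157.8,.0165,op=.45,hi=.13)
robot.pause(.15)
P=pose(); save('wrist','w9')
print(recognise('sleeve_center','wrist')[:2], proj('wrist',[[.5238,.3236,.0275]],P))
im=cv2.imread('pics/w9.png'); cv2.imwrite('pics/w9c.png',cv2.resize(im[90:290,220:420],(600,600),interpolation=cv2.INTER_CUBIC))
E
```

```text
placed at [0.5236 0.3233 0.017 ] hit True
 t 45.8833
[{'rect': [320.3, 199.2, 19.8, 90.5], 'p': 0.63}] [[321.15637843 197.71475049]]
```

View pics/w9c.png

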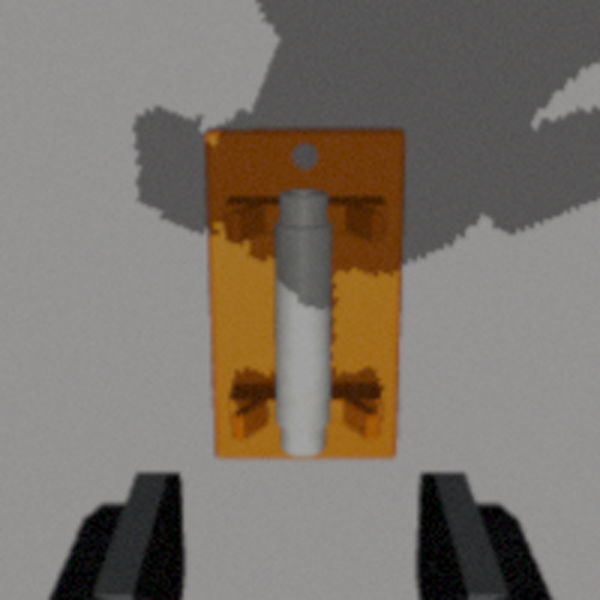

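The sleeve lies level in both saddles, centred at (320,199) against an expected (321,198). Now the boxes go back.

```bash
python3 - <<'E'
from h import *
fingers.gripper_to(1.0)
for b in('green','orange'):
    r,m=BOX[b]
    pick(m,90+MY,ZG-.001); place(r,90+RY,ZG)
robot.move_to([.505,-.035,.2],O(92.8)); robot.pause(.3)
P=pose(); save('wrist','w10')
im=cv2.imread('pics/w10.png'); hsv=cv2.cvtColor(im,cv2.COLOR_BGR2HSV);H,S,V=[hsv[...,i] for i in range(3)]
for n,mk in(('green',(H>45)&(H<85)&(S>120)),('orange',(H<22)&(S>130)&(V>50))):
    m=cv2.morphologyEx((mk*255).astype(np.uint8),cv2.MORPH_OPEN,np.ones((3,3)))
    k,lab,st,c=cv2.connectedComponentsWithStats(m)
    for i in range(1,k):
        if st[i,4]>300:
            hull=cv2.convexHull(np.argwhere(lab==i)[:,::-1].astype(np.float32)).reshape(-1,2)
            print(n,c[i],cv2.minAreaRect((unproj('wrist',hull,.045,P)[:,:2]*1000).astype(np.float32)))
save('top','top1'); print(robot.current_time_s())
E
```

```text
pick at [ 0.4541 -0.2661  0.0133] hit False gap 0.6616501761131489 F 44.423675537109375
 lifted gap 0.6568409191748302 F 44.06493008136749
placed at [0.4953 0.0102 0.0145] hit True
 t 54.8417
pick at [ 0.4639 -0.3576  0.0133] hit False gap 0.6546747827494531 F 44.79320704936981
 lifted gap 0.6614829497980403 F 44.461567997932434
placed at [ 0.4999 -0.0827  0.0144] hit True
 t 62.2667
green [312.92613636 130.36931818] ((495.96221923828125, 10.738214492797852), (22.670398712158203, 49.8773307800293), 2.840890884399414)
orange [313.67628494 223.78539225] ((500.3646545410156, -81.94429016113281), (23.332775115966797, 50.211891174316406), 2.954596757888794)
63.1583
```

View pics/w10.png

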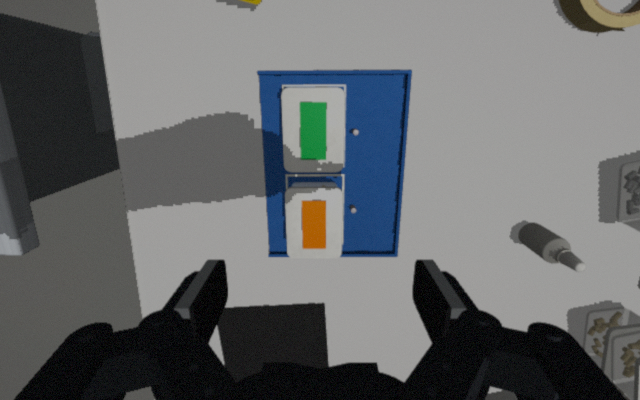

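Both boxes are back: green at (313,130) and orange at (314,224), each within 1 mm of its starting position at about 2.9° yaw. The mat is empty, the glue and tape are untouched, and the robot is clear of everything, so I'm handing in.

```bash
python3 -c "
from h import *
print(workorder.close_job())"
```

```text
the job is handed in; nothing more can be done
None
```

I handed the job in at about 63 s: the sleeve is in the cradle, both boxes are back in the rack within about 1 mm of where they stood, and the glue bottle and tape roll were not touched. The first two grips on the orange box missed because the fingertips sit about 22 mm farther back than stated; the system has not reported a verdict.

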